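Set the table gauge and stand the menu board at its end

TASK

On the low black spring gauge, pull the blade out by its blue tab until the red rider on the blade is level with the white index line near the mouth of the case; a brake holds the blade where it is left. Then take the wooden menu board off its sloping rest and stand it upright on its thin lower edge on the table right at the end of the blade, centred on it, square to it and close up to the tab (no more than a finger's width away), without shifting the blade off its mark. Let go of both and leave the other table things where they stand.

Things in the scene. Friction and masses are not known exactly. Their poses are not given: they have to be found in the camera images.
- gauge: Low black spring gauge, fixed: open-topped channel 170 mm long, 44 wide, 32 high on a 60 mm wide foot plate, grey drum 40 mm high at its far end. Origin on the table under the blade, 85 mm in front of the channel's mouth; x runs from the blade's end to the case (channel x=+85 to +255 mm), y across, z up. The blade pulls out to -x, roughly towards the robot.
- index_line (a point): Middle of the white index line across the two rims of the channel, 15 mm behind its mouth: at x=+100 mm, z=32 mm in the gauge's frame.
- blade (a joint): How far the blade (steel strip 22 mm wide, 4 mm thick, at z=20 to 24 mm) is pulled out, in m: 0 fully in, 0.135 end stop. A spring draws it in with 1.4 N at 0, rising 0.12 N per cm; a brake of about 4.5 N holds it where it is left. So pulling slowly takes about 6 to 7.5 N, pushing back only 1.5 to 3 N.
- tab (a point): Blue pull tab on the end of the blade, an upright block 16 mm thick (along the gauge's x), 32 mm wide (y), from z=4 to 63 mm, with a cap 20 x 36 mm from z=63 to 68 mm. This point is in its middle at z=45 mm, 60 mm in front of the index line when the blade is fully in. Axes as the gauge's.
- tab_front (a point): Point in the plane of the foremost edge of the tab's cap (10 mm to -x of tab), on the blade's centre line at z=45 mm; axes as the gauge's.
- rider (a joint): Where the red rider is clamped on the blade, in m: the rider lies level with the index line when joint blade equals this value. It cannot be shifted by hand.
- rider_mark (a point): Middle of the white line on top of the red rider (12 mm along the blade, 26 mm wide) that sits on the blade in the open channel; z=35 mm. It moves with the blade.
- board: Loose light-wood menu board, paper panel on both faces, 20 mm thick (x), 110 wide (y), 130 tall (z), 0.13 to 0.27 kg. Origin: centre of its lower thin face; z points up the board, x through its thickness. It starts leaning on the rest, 32 degrees from upright, its top to the rest's -x (to the right, seen from the robot).
- rest: Dark wood sloping rest, fixed, base 130 x 110 x 10 mm, origin at the centre of its underside. Its back slab (100 mm wide, 10 thick) leans 32 degrees to -x under the lowest 75 mm of the board; the upper 55 mm of the board stand free on both faces. The board's foot lies on a ledge at x=+30, z=28 mm, behind a brass lip 7 mm above the ledge.
- water_glass: Loose clear water glass 73 mm wide, 88 mm high, origin under its foot; leave it.
- mill: Loose brown pepper mill 57 mm wide, 191 mm high, origin under its foot; leave it.
- bottle: Loose swing-top bottle 68 mm wide, 274 mm high, origin under its foot; leave it. Fixed things round the edge: two lamps 378 mm high at about (0.91, 0.40) and (0.91, -0.38) m, glasses, a corkscrew, a wooden box.

How it is judged:
By the outcome, as a careful person would: the job done as asked, in the order asked, and still so for the second after the job is handed in, with the robot touching nothing.
It also fails if it takes over 61 s, if anything falls off the work surface, if the arm or the gripper's body presses on something with over 40 N, if the wrist force passes 120 N, or if a joint passes its speed limit or range.

ROBOT

A 6-joint arm with a two-finger parallel gripper is mounted at the origin on the work surface; the furniture and walls round the work are solid. World frame = base frame: x ahead of the robot, y to its left, z up, the work surface at z = 0. Lengths are in m, angles in rad, forces in N, time in s.
With the tool pointing down it reaches from about 0.35 to 0.775 m from the base axis. Payload 5.5 kg.
Tool frame: the origin (TCP) lies at the very end of the fingers, on their centre line; the grasp point (between the pads) lies 19 mm behind it; z points along the fingers, y is the line along which they close (so a half turn about z gives the same grasp; the last joint's range is limited). The gripper opens to 85 mm and grips with 20 to 120 N. Pads are 22 mm wide; open, the fingers measure 114 mm over their backs; the gripper's body (76 mm by 85 mm) begins 54 mm behind the grasp point. The pads swing forward as they close: fully open they stand 13 mm farther back than shut.
Start: joints at [-1.252, 0.313, 0.046, 1.304, 0, 1.431], TCP at [0.255, -0.516, 0.231] pointing down, gripper open.
Joint ranges: [-2.76, 2.76], [-0.86, 1.69], [-1.03, 1.26], [-2.2, 2.34], [-1.47, 1.5], [-3.14, 3.14]. Speed limits (rad/s): [2.57, 2.57, 3.14, 3.14, 3.14, 3.14].

INTERFACE

Orientations are given as a unit quaternion [w, x, y, z].
In Python, from workcell import env, imaging, ticket gives the robot as it stands. The module is installed in compiled form; this text tells all that it offers.
- The arm moves only by the tool apply_moves, never from a script. Its argument "rows" is a list of rows, each an object with "xyz": the shift along the tool's x, y, z in mm, a list of three; "turn": the turn, a rotation vector about the tool's x, y, z in rad, a list of three; "grip": the opening, from 0 (shut) to 1 (fully open). A call has 1 to 12 rows; each row is the pose to reach, as a shift and turn from the pose commanded when the call began, along the tool's axes at that moment; what a row does not reach only later rows make up. A row lasts 1/12 s, in which the tool goes at most 41.7 mm and 7.16 degrees, less where a joint would pass 70% of its speed; a pose out of reach is approached as far as the arm can. A call with a gripper value outside its range is refused whole. The fingers move at their own pace and stop on an object; "force" is the grip in N (left out, the last holds). Time passes only in rows, so rows that repeat a pose let the fingers close. It gives the time, the measured TCP pose, the force, the opening and the grip force at its end, in the units of the state.
- env.get_state(): the state, without advancing time (a new reading comes with each control period).
- imaging.read_camera(name): name is "scene" or "top" or "wrist"; returns a dict with "color" (400x640x3 uint8, blue, green, red), "z_map" (400x640 float32, m along the optical axis (not along the pixel's ray), 0 where there is no reading), "camera_matrix" (3x3 intrinsics, pixels), "view" (4x4, takes a point from world to camera coordinates). Camera axes: x right, y down, z forward; pixel columns grow to the right and rows downward; lengths in m; the calibration is good to about 2 mm. A picture is of the moment at which its call begins.
- ticket.hand_in(): hands the job in; it is judged then, once.
The state is a dict: "clock": time; "joint_pos": joint angles; "qvel": joint speeds; "tau": joint torques, N m; "tcp_pos": TCP position; "orientation": TCP orientation; "wrist_force": force on the tool from outside, world axes, zero at the start; "ft_torque": the same for the moment, N m; "finger_gap": finger opening in m; "grip_force": force on a finger pad.
Only numpy, scipy, OpenCV 4.12 (cv2) and the standard library are available. Lean on these libraries where they do the work, as an engineer would, in place of code of your own. Each camera call takes 0.05 s, during which the arm holds its last target. There are 200 camera calls.

## Working session

There is one attempt and no reset: what is moved stays moved. The work goes in short steps, Python scripts to look and compute and a tool call to move; the robot and the scene stay as the last step left them, time stands still between calls to the robot, and variables do not carry over. Pictures are saved under pics/ and viewed, at most 13 in all, crops included, and the job is handed in when it is done.

Besides the shell and the picture viewer there is one more tool, called after ">>>" as a command line: name --argument value ..., lists and objects as JSON in quotes. apply_moves: Moves the arm, as the interface text tells. Its arguments: {"type":"object","properties":{"rows":{"type":"array"},"force":{"type":"number"}},"required":["rows"]}

```bash
mkdir -p pics; cat > h.py <<'E'
import numpy as np, cv2
from workcell import env, imaging, ticket
from scipy.spatial.transform import Rotation as R
def cam(n):
    d=imaging.read_camera(n); z=d["z_map"]; K=d["camera_matrix"]; V=d["view"]
    v,u=np.mgrid[0:400,0:640]
    P=np.stack([(u-K[0,2])*z/K[0,0],(v-K[1,2])*z/K[1,1],z],-1)
    d["W"]=(P-V[:3,3])@V[:3,:3]; d["W"][z==0]=np.nan
    return d
def pix(d,p):
    c=d["view"][:3,:3]@p+d["view"][:3,3]; q=d["camera_matrix"]@c; return q[:2]/q[2]
E
python3 - <<'E'
from h import *
s=env.get_state(); print({k:np.round(v,3) for k,v in s.items()})
a=cam("scene");b=cam("top")
np.savez("a.npz",c=a["color"],W=a["W"]);np.savez("b.npz",c=b["color"],W=b["W"],K=b["camera_matrix"],V=b["view"])
cv2.imwrite("pics/scene.png",a["color"]);cv2.imwrite("pics/top.png",b["color"])
hsv=cv2.cvtColor(b["color"],cv2.COLOR_BGR2HSV)
print(np.linalg.inv(b["view"]).round(2))
E
```

```text
{'clock': np.float64(0.0), 'joint_pos': array([-1.252,  0.314,  0.045,  1.304, -0.   ,  1.431]), 'qvel': array([-0.001,  0.   ,  0.001,  0.   ,  0.   , -0.001]), 'tau': array([ 1.0000e-03, -4.8063e+01,  2.9853e+01,  2.0000e-02,  0.0000e+00,
        0.0000e+00]), 'tcp_pos': array([ 0.254, -0.515,  0.23 ]), 'orientation': array([-0.001,  0.974,  0.227, -0.   ]), 'wrist_force': array([0.237, 0.063, 0.392]), 'ft_torque': array([ 0.   , -0.019, -0.028]), 'grip_force': np.float64(0.0), 'finger_gap': np.float64(0.085)}
[[-0.02 -0.99  0.17  0.36]
 [-1.    0.02 -0.02 -0.1 ]
 [ 0.01 -0.17 -0.99  1.56]
 [ 0.    0.    0.    1.  ]]
```

View pics/scene.png

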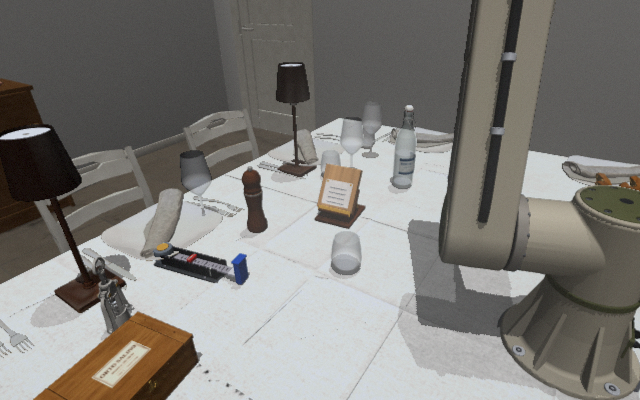

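View pics/top.png

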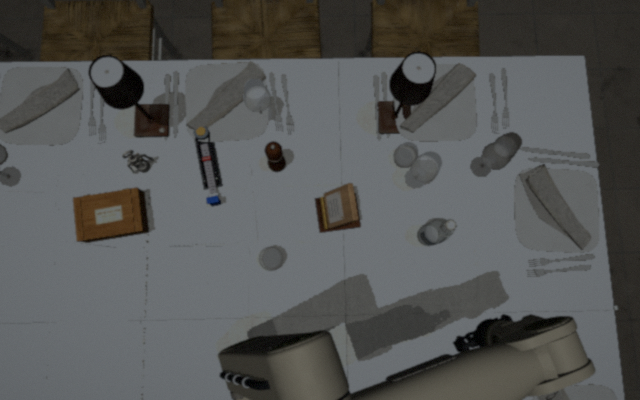

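The scene image shows the gauge at lower left (tab at 240,267) with the board on its rest at (340,190). In the top image the blue tab is at (213,199), the red rider at (207,158), the board at (338,207), the glass at (272,258) and the mill at (275,155).

```bash
python3 - <<'E'
from h import *
for f in "ab":
    d=np.load(f+".npz");c=d["c"];W=d["W"];h=cv2.cvtColor(c,cv2.COLOR_BGR2HSV)
    x0,y0,x1,y1=(140,230,260,300) if f=="a" else (180,120,235,215)
    M=np.zeros((400,640),bool);M[y0:y1,x0:x1]=1
    def st(n,m):
        p=W[m&M];p=p[~np.isnan(p[:,0])]
        if len(p):print(f,n,len(p),"med",np.median(p,0).round(4),"min",p.min(0).round(3),"max",p.max(0).round(3))
    blue=(h[...,0]>105)&(h[...,0]<130)&(h[...,1]>150)
    st("blue",blue); st("bluetop",blue&(W[...,2]>.06))
    red=((h[...,0]<6)|(h[...,0]>174))&(h[...,1]>150); st("red",red)
    st("drum/yellow",(h[...,0]>12)&(h[...,0]<30)&(h[...,1]>120))
    dark=(h[...,2]<60)&(W[...,2]>.022)&(W[...,2]<.045)
    m=dark&M&~blue; p=W[m]
    q=p[:,:2]; q=q[~np.isnan(q[:,0])]; c0=q.mean(0);u,s,v=np.linalg.svd(q-c0);print(f,"channel",len(q),c0.round(4),v[0].round(4))
    # board
    x0,y0,x1,y1=(310,155,375,230) if f=="a" else (310,178,366,236)
    M[:]=0;M[y0:y1,x0:x1]=1
    p=W[M&(W[...,2]>.05)]
    # ransac plane
    rng=np.random.default_rng(0);best=None
    for _ in range(400):
        t=p[rng.choice(len(p),3,0)];n=np.cross(t[1]-t[0],t[2]-t[0]);l=np.linalg.norm(n)
        if l<1e-9: continue
        n/=l;k=abs((p-t[0])@n)<.003
        if best is None or k.sum()>best.sum():best=k
    q=p[best];c0=q.mean(0);n=np.linalg.svd(q-c0)[2][2];n*=np.sign(n[2])
    print(f,"board n",n.round(3),"tilt",np.degrees(np.arcsin(n[2])).round(1),len(q),len(p),"az",np.degrees(np.arctan2(n[1],n[0])).round(1))
    e=np.cross([0,0,1],n);e/=np.linalg.norm(e);up=np.cross(n,e)
    A=(q-c0)@np.c_[e,up]
    box=cv2.minAreaRect(A.astype(np.float32));print("rect",box, "ctr",(c0+e*box[0][0]+up*box[0][1]).round(4),"ext",np.percentile(A,[.5,99.5],axis=0).round(3).tolist(),c0.round(4),"e",e.round(3),"up",up.round(3), "top z",p[:,2].max())
E
```

```text
a blue 102 med [0.6353 0.1996 0.0687] min [0.625 0.178 0.01 ] max [0.647 0.21  0.072]
a bluetop 81 med [0.6359 0.1955 0.0691] min [0.625 0.178 0.065] max [0.647 0.21  0.072]
a red 34 med [0.7701 0.2204 0.0341] min [0.766 0.207 0.022] max [0.798 0.233 0.038]
a drum/yellow 61 med [0.8596 0.2386 0.0436] min [0.845 0.225 0.04 ] max [0.874 0.25  0.046]
a channel 424 [0.7722 0.2236] [-0.9754 -0.2203]
a board n [-0.095  0.835  0.542] tilt 32.8 1210 1652 az 96.5
rect ((-0.0013064965605735779, -0.0004083476960659027), (0.11041251569986343, 0.11254251003265381), 0.1379719227552414) ctr [ 0.6083 -0.1874  0.0972] ext [[-0.056, -0.056], [0.053, 0.055]] [ 0.607  -0.1878  0.0975] e [-0.994 -0.113  0.   ] up [ 0.061 -0.538  0.841] top z 0.14509882614783418
b blue 77 med [0.6351 0.1863 0.067 ] min [0.626 0.17  0.024] max [0.8   0.203 0.076]
b bluetop 59 med [0.6363 0.1871 0.0685] min [0.626 0.17  0.061] max [0.645 0.203 0.076]
b red 12 med [0.771  0.2116 0.0315] min [0.767 0.201 0.016] max [0.776 0.233 0.037]
b drum/yellow 48 med [0.8611 0.2322 0.0412] min [0.849 0.221 0.033] max [0.873 0.245 0.05 ]
b channel 281 [0.7725 0.2167] [-0.9829 -0.1843]
b board n [-0.097  0.835  0.542] tilt 32.8 757 1050 az 96.6
rect ((0.00011866539716720581, -0.001956190913915634), (0.11004293709993362, 0.11694369465112686), 0.7037813067436218) ctr [ 0.6073 -0.1909  0.0992] ext [[-0.054, -0.059], [0.054, 0.054]] [ 0.6075 -0.192   0.1008] e [-0.993 -0.115  0.   ] up [ 0.062 -0.538  0.84 ] top z 0.1502429454635078
```

>>> apply_moves --rows '[{"xyz": [655,-464,0],"turn": [0,0,-2.88],"grip": 1},{"xyz": [655,-464,0],"turn": [0,0,-2.88],"grip": 1},{"xyz": [655,-464,0],"turn": [0,0,-2.88],"grip": 1},{"xyz": [655,-464,0],"turn": [0,0,-2.88],"grip": 1},{"xyz": [655,-464,0],"turn": [0,0,-2.88],"grip": 1},{"xyz": [655,-464,0],"turn": [0,0,-2.88],"grip": 1},{"xyz": [655,-464,0],"turn": [0,0,-2.88],"grip": 1},{"xyz": [655,-464,0],"turn": [0,0,-2.88],"grip": 1},{"xyz": [655,-464,0],"turn": [0,0,-2.88],"grip": 1},{"xyz": [655,-464,0],"turn": [0,0,-2.88],"grip": 1},{"xyz": [655,-464,0],"turn": [0,0,-2.88],"grip": 1},{"xyz": [655,-464,0],"turn": [0,0,-2.88],"grip": 1}]'

```text
clock: 1.1
tcp_pos: [0.4928, -0.0736, 0.2311]
orientation: [-0.0, 0.555, 0.832, -0.0]
wrist_force: [0.6, -0.6, 0.1]
finger_gap: 0.0855
grip_force: 0.0
```

```bash
cat >> h.py <<'E'
def cur():
    s=env.get_state(); q=s["orientation"]; return np.array(s["tcp_pos"]),R.from_quat([q[1],q[2],q[3],q[0]]),s
def go(p,ydir,zdir=(0,0,-1)):
    "shift/turn to put TCP at p, tool z along zdir, tool y along +-ydir: print both"
    P,Q,s=cur(); z=np.array(zdir,float);z/=np.linalg.norm(z)
    print("t",round(s["clock"],2),"tcp",P.round(4),"gap",s["finger_gap"].round(4),"F",np.round(s["wrist_force"],1),"j",np.round(s["joint_pos"],2))
    for sg in (1,-1):
        y=sg*np.array(ydir,float);y-=z*(y@z);y/=np.linalg.norm(y)
        T=R.from_matrix(np.c_[np.cross(y,z),y,z])
        print(sg,"xyz",(Q.inv().apply(np.array(p)-P)*1000).round(1),"turn",(Q.inv()*T).as_rotvec().round(4))
E
python3 -c "
from h import *
a=np.radians(11.5);go([.636,.191,.23],[-np.sin(a),np.cos(a),0])"
```

```text
Traceback (most recent call last):
  File "h.py", line 17, in go
    print("t",round(s["clock"],2),"tcp",P.round(4),"gap",s["finger_gap"].round(4),"F",np.round(s["wrist_force"],1),"j",np.round(s["joint_pos"],2))
                                                         ^^^^^^^^^^^^^^^^^^^^^
AttributeError: 'float' object has no attribute 'round'
```

```bash
sed -i 's/s\["finger_gap"\].round(4)/np.round(s["finger_gap"],4)/' h.py
python3 -c "
from h import *
a=np.radians(11.5);go([.62,.188,.23],[-np.sin(a),np.cos(a),0])"
```

```text
t 1.1 tcp [ 0.4928 -0.0736  0.2311] gap 0.0855 F [ 0.6 -0.6  0.1] j [-0.31  0.16 -0.15  1.26 -0.    0.87]
1 xyz [192.7 217.9   1.1] turn [-2.0000e-04 -1.0000e-04 -1.3773e+00]
-1 xyz [192.7 217.9   1.1] turn [-2.0000e-04  2.0000e-04  1.7643e+00]
```

>>> apply_moves --rows '[{"xyz": [193,218,0],"turn": [0,0,-1.377],"grip": 1},{"xyz": [193,218,0],"turn": [0,0,-1.377],"grip": 1},{"xyz": [193,218,0],"turn": [0,0,-1.377],"grip": 1},{"xyz": [193,218,0],"turn": [0,0,-1.377],"grip": 1},{"xyz": [193,218,0],"turn": [0,0,-1.377],"grip": 1},{"xyz": [193,218,0],"turn": [0,0,-1.377],"grip": 1},{"xyz": [193,218,0],"turn": [0,0,-1.377],"grip": 1},{"xyz": [193,218,0],"turn": [0,0,-1.377],"grip": 1},{"xyz": [193,218,0],"turn": [0,0,-1.377],"grip": 1},{"xyz": [193,218,0],"turn": [0,0,-1.377],"grip": 1},{"xyz": [193,218,0],"turn": [0,0,-1.377],"grip": 1},{"xyz": [193,218,0],"turn": [0,0,-1.377],"grip": 1}]'

```text
clock: 2.1
tcp_pos: [0.621, 0.1856, 0.2305]
orientation: [-0.001, -0.099, 0.995, -0.0]
wrist_force: [0.2, -0.0, 0.5]
finger_gap: 0.0855
grip_force: 0.0
```

```bash
cat >> h.py <<'E'
def gauge(name="wrist",png=None):
    d=cam(name);c=d["color"];W=d["W"];h=cv2.cvtColor(c,cv2.COLOR_BGR2HSV);d["h"]=h
    if png:cv2.imwrite(png,c)
    np.savez("w.npz",c=c,W=W,K=d["camera_matrix"],V=d["view"])
    ok=(W[...,0]>.45)&(W[...,0]<.95)&(W[...,1]>.05)&(W[...,1]<.35)
    blue=ok&(h[...,0]>105)&(h[...,0]<130)&(h[...,1]>150)
    red=ok&((h[...,0]<6)|(h[...,0]>174))&(h[...,1]>150)
    for n,m in (("cap",blue&(W[...,2]>.06)),("rider",red&(W[...,2]>.025))):
        if m.sum()>5:
            p=W[m];r=cv2.minAreaRect((p[:,:2]*1000).astype(np.float32));print(n,len(p),"mean",p.mean(0).round(4),"rect",np.round(r[0],1),np.round(r[1],1),round(r[2],1))
    return d
E
python3 -c "
from h import *
d=gauge('wrist','pics/w1.png'); print(np.linalg.inv(d['view']).round(3))
go([.636,.191,.23],[-.2,.98,0])"
```

```text
cap 713 mean [0.6298 0.1879 0.1539] rect [625.9 186.1] [ 46.4 146.2] 12.8
rider 132 mean [0.7494 0.2108 0.0692] rect [694.3 187.7] [178.8 128. ] 3.9
[[-0.197  0.94   0.278  0.552]
 [ 0.98   0.189  0.055  0.171]
 [-0.001  0.284 -0.959  0.371]
 [ 0.     0.     0.     1.   ]]
t 2.15 tcp [0.621  0.1855 0.2306] gap 0.0856 F [-0.   0.  -0.1] j [ 0.17  0.46  0.26  1.37 -0.   -0.03]
1 xyz [-15.8   2.6   0.6] turn [-0.0001 -0.0012 -0.0091]
-1 xyz [-15.8   2.6   0.6] turn [-1.9000e-03  1.0000e-04  3.1324e+00]
```

View pics/w1.png

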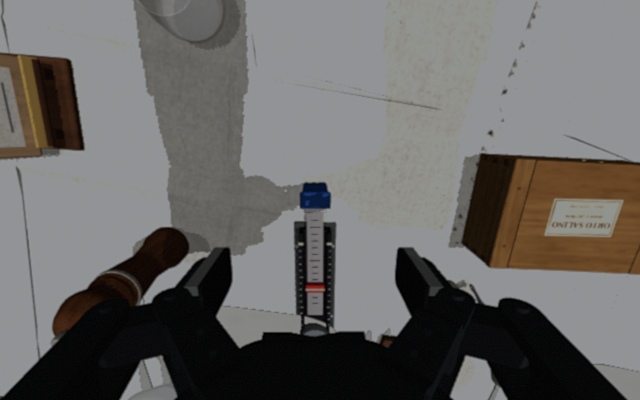

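The wrist image shows the gauge from above: blue cap at (315,188), mouth at (315,225), red rider with its white line at (315,287). The clearances around the tab are good.

```bash
cat >> h.py <<'E'
def ray(K,V,uv,z):
    C=-V[:3,:3].T@V[:3,3]; r=V[:3,:3].T@np.linalg.inv(K)@[uv[0],uv[1],1]; return C+r*(z-C[2])/r[2]
def fit(f="w.npz"):
    d=np.load(f);c=d["c"];W=d["W"];K=d["K"];V=d["V"];h=cv2.cvtColor(c,cv2.COLOR_BGR2HSV)
    ok=(W[...,0]>.45)&(W[...,0]<.95)&(W[...,1]>.1)&(W[...,1]<.3)
    cap=ok&(h[...,0]>105)&(h[...,0]<130)&(h[...,1]>150)&(abs(W[...,2]-.068)<.005)
    red=ok&((h[...,0]<6)|(h[...,0]>174))&(h[...,1]>150)&(W[...,2]>.025)&(W[...,2]<.045)
    dark=ok&(h[...,2]<70)&(W[...,2]>.026)&(W[...,2]<.037)
    pc=W[cap];print("cap",len(pc),pc.mean(0).round(4),cv2.minAreaRect((pc[:,:2]*1000).astype(np.float32)))
    pr=W[red];print("red",len(pr),pr.mean(0).round(4))
    pd=W[dark][:,:2];r=cv2.minAreaRect((pd*1000).astype(np.float32));v=np.linalg.svd(pd-pd.mean(0))[2][0];print("chan",len(pd),pd.mean(0).round(4),"svd deg",np.degrees(np.arctan(v[1]/v[0])).round(2),r)
    return pc,pr
E
python3 -c "
from h import *
d=np.load('w.npz');pc,pr=fit()
v=pr.mean(0)-pc.mean(0);print('axis',np.degrees(np.arctan2(v[1],v[0])),np.hypot(*v[:2]))
print('rider px238..',ray(d['K'],d['V'],(315,287),.035),'cap',ray(d['K'],d['V'],(315,188),.068))
c=d['c'][210:340,290:340];cv2.imwrite('pics/w1c.png',cv2.resize(c,None,fx=5,fy=4.6,interpolation=cv2.INTER_CUBIC))"
```

```text
cap 444 [0.639  0.19   0.0661] ((639.2376098632812, 190.5702667236328), (17.99893569946289, 32.268089294433594), 11.43678092956543)
red 111 [0.7732 0.2181 0.0308]
chan 1025 [0.7698 0.2173] svd deg 11.65 ((742.266845703125, 211.7427978515625), (224.82586669921875, 43.99628829956055), 11.541186332702637)
axis 11.823239014813561 0.13709794778737552
rider px238.. [0.77204203 0.21774998 0.035     ] cap [0.62519058 0.18773975 0.068     ]
```

View pics/w1c.png

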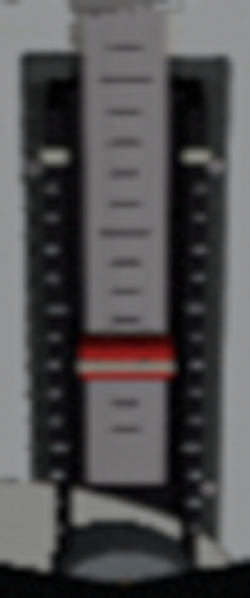

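The crop shows the white index marks at crop row 156 (image v≈243.9) and the rider's white line at row 366 (v≈289.6).

```bash
python3 -c "
from h import *
d=np.load('w.npz');K,V=d['K'],d['V']
i=ray(K,V,(315.3,243.9),.032);r=ray(K,V,(315.3,289.6),.035);print(i,r,np.hypot(*(r-i)[:2]))
a=np.radians(11.6);ax=np.array([np.cos(a),np.sin(a),0]);t=i-.060*ax;print('tab',t)
go([t[0],t[1],.02],[-ax[1],ax[0],0])"
```

```text
[0.70912872 0.20539538 0.032     ] [0.77604204 0.21898948 0.035     ] 0.06828023969639062
tab [0.65035421 0.19333071 0.032     ]
t 2.15 tcp [0.621  0.1855 0.2306] gap 0.0856 F [-0.   0.  -0.1] j [ 0.17  0.46  0.26  1.37 -0.   -0.03]
1 xyz [-30.6   2.1 210.6] turn [-0.0001 -0.0012 -0.0103]
-1 xyz [-30.6   2.1 210.6] turn [-1.9000e-03  1.0000e-04  3.1313e+00]
```

>>> apply_moves --rows '[{"xyz": [-18.5,1.5,30],"turn": [0,0,-0.01],"grip": 1},{"xyz": [-18.5,1.5,70],"turn": [0,0,-0.01],"grip": 1},{"xyz": [-18.5,1.5,110],"turn": [0,0,-0.01],"grip": 1},{"xyz": [-18.5,1.5,150],"turn": [0,0,-0.01],"grip": 1},{"xyz": [-18.5,1.5,185],"turn": [0,0,-0.01],"grip": 0.8},{"xyz": [-18.5,1.5,208],"turn": [0,0,-0.01],"grip": 0.6},{"xyz": [-18.5,1.5,208],"turn": [0,0,-0.01],"grip": 0.3},{"xyz": [-18.5,1.5,208],"turn": [0,0,-0.01],"grip": 0.2},{"xyz": [-18.5,1.5,208],"turn": [0,0,-0.01],"grip": 0.2},{"xyz": [-18.5,1.5,208],"turn": [0,0,-0.01],"grip": 0.2},{"xyz": [-18.5,1.5,208],"turn": [0,0,-0.01],"grip": 0.2},{"xyz": [-18.5,1.5,208],"turn": [0,0,-0.01],"grip": 0.2}]' --force 40

```text
clock: 3.15
tcp_pos: [0.639, 0.191, 0.0237]
orientation: [0.0, -0.102, 0.995, 0.0]
wrist_force: [-0.1, 5.0, -10.7]
finger_gap: 0.0319
grip_force: 40.3
```

```bash
python3 -c "
from h import *
go([.6392,.1906,.02],[-.201,.9796,0])"
```

```text
t 3.15 tcp [0.639  0.191  0.0237] gap 0.0319 F [ -0.1   5.  -10.7] j [ 0.17  0.61 -0.01  0.95  0.   -0.03]
1 xyz [-0.1 -0.5  3.7] turn [0.0007 0.0003 0.0018]
-1 xyz [-0.1 -0.5  3.7] turn [-5.0000e-04  1.1000e-03 -3.1398e+00]
```

>>> apply_moves --rows '[{"xyz": [5,0,0],"turn": [0,0,0],"grip": 0.2},{"xyz": [12,0,0],"turn": [0,0,0],"grip": 0.2},{"xyz": [19,0,0],"turn": [0,0,0],"grip": 0.2},{"xyz": [26,0,0],"turn": [0,0,0],"grip": 0.2},{"xyz": [33,0,0],"turn": [0,0,0],"grip": 0.2},{"xyz": [40,0,0],"turn": [0,0,0],"grip": 0.2},{"xyz": [47,0,0],"turn": [0,0,0],"grip": 0.2},{"xyz": [54,0,0],"turn": [0,0,0],"grip": 0.2},{"xyz": [60,0,0],"turn": [0,0,0],"grip": 0.2},{"xyz": [64,0,0],"turn": [0,0,0],"grip": 0.2},{"xyz": [67,0,0],"turn": [0,0,0],"grip": 0.2},{"xyz": [67,0,0],"turn": [0,0,0],"grip": 0.2}]'

```text
clock: 4.15
tcp_pos: [0.5747, 0.178, 0.0238]
orientation: [0.002, -0.102, 0.995, 0.001]
wrist_force: [3.4, 6.2, -15.3]
finger_gap: 0.032
grip_force: 40.6
```

```bash
python3 -c "
from h import *
d=gauge('wrist')
K,V=d['camera_matrix'],d['view']
a=np.radians(11.6);
for n,p in (('idx',[.709,.2054,.032]),):
  u,v=pix(d,np.array(p)).astype(int);print(u,v)
u0=max(u-40,0);v0=max(v-50,0);c=d['color'][v0:v0+100,u0:u0+80];print(u0,v0,c.shape)
cv2.imwrite('pics/w2.png',cv2.resize(c,None,fx=6,fy=6,interpolation=cv2.INTER_CUBIC));go([0,0,0],[0,1,0])"
```

```text
cap 3786 mean [0.5736 0.177  0.0676] rect [571.8 175.6] [ 32.1 128.3] 11.2
rider 6 mean [0.5664 0.1609 0.0868] rect [566.7 156. ] [ 6.6 91.5] 9.5
313 440
273 390 (10, 80, 3)
t 4.2 tcp [0.5747 0.178  0.0238] gap 0.0315 F [  3.9   6.8 -14.7] j [ 0.17  0.5  -0.21  0.86  0.   -0.04]
1 xyz [598.9 -57.6  21.7] turn [0.0018 0.0031 0.2045]
-1 xyz [598.9 -57.6  21.7] turn [-4.5000e-03  2.7000e-03 -2.9371e+00]
```

View pics/w2.png

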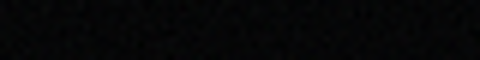

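That crop was only the black gripper: the index is out of the wrist view while gripping. I'll release, rise and look.

>>> apply_moves --rows '[{"xyz": [0,0,0],"turn": [0,0,0],"grip": 0.7},{"xyz": [0,0,0],"turn": [0,0,0],"grip": 0.7},{"xyz": [0,0,0],"turn": [0,0,0],"grip": 0.7},{"xyz": [0,0,-20],"turn": [0,0,0],"grip": 0.7},{"xyz": [0,0,-60],"turn": [0,0,0],"grip": 0.8},{"xyz": [0,0,-100],"turn": [0,0,0],"grip": 1},{"xyz": [0,0,-140],"turn": [0,0,0],"grip": 1},{"xyz": [0,0,-180],"turn": [0,0,0],"grip": 1},{"xyz": [0,0,-200],"turn": [0,0,0],"grip": 1},{"xyz": [0,0,-200],"turn": [0,0,0],"grip": 1}]'

```text
clock: 5.03
tcp_pos: [0.577, 0.1769, 0.2314]
orientation: [0.007, -0.102, 0.995, 0.0]
wrist_force: [0.3, 0.6, -0.1]
finger_gap: 0.0851
grip_force: 0.0
```

```bash
python3 -c "
from h import *
d=gauge('wrist');fit()
u,v=pix(d,np.array([.709,.2054,.032])).astype(int);print(u,v)
u0=max(u-30,0);v0=max(v-100,0);c=d['color'][v0:v0+130,u0:u0+60];print(u0,v0,c.shape)
cv2.imwrite('pics/w3.png',cv2.resize(c,None,fx=6,fy=4.5,interpolation=cv2.INTER_CUBIC));go([.5732,.1772,.222],[-.201,.9796,0])"
```

```text
cap 814 mean [0.5734 0.1749 0.1584] rect [573.  175.2] [ 31.6 146.8] 11.5
rider 145 mean [0.6768 0.1955 0.0913] rect [643. 184.] [155.2 132.8] 11.5
cap 492 [0.5753 0.1771 0.0661] ((575.6276245117188, 177.0865020751953), (18.71306037902832, 32.894264221191406), 12.50444221496582)
red 109 [0.7093 0.2051 0.031 ]
chan 737 [0.7304 0.2089] svd deg 11.94 ((692.6107177734375, 201.60336303710938), (254.14300537109375, 43.93388366699219), 11.56517219543457)
314 270
284 170 (130, 60, 3)
t 5.08 tcp [0.5759 0.1768 0.2281] gap 0.0856 F [-0.2 -0.2 -0.8] j [ 0.16  0.36  0.11  1.31 -0.   -0.04]
1 xyz [2.6 1.  6.1] turn [-0.001   0.009   0.0013]
-1 xyz [2.6 1.  6.1] turn [-1.4100e-02 -1.5000e-03 -3.1403e+00]
```

View pics/w3.png

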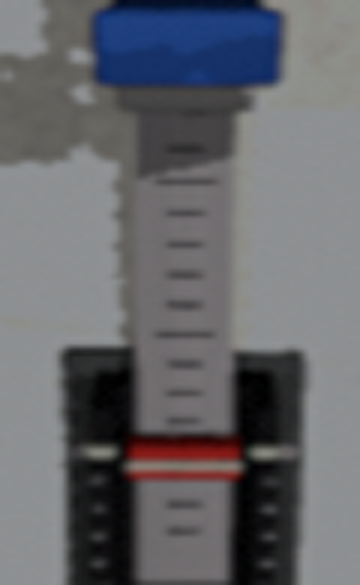

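Index marks are at crop row 453 (v≈270.7) and the rider's white line at row 465 (v≈273.3): a few mm still to go.

```bash
python3 -c "
from h import *
d=np.load('w.npz');K,V=d['K'],d['V']
i=ray(K,V,(314.6,270.67),.032);r=ray(K,V,(314.6,273.33),.035);print(i,r,np.hypot(*(r-i)[:2]), ray(K,V,(314.6,274.33),.035)-r)
# subpixel row profiles: white brightness in rim cols and rider cols
c=d['c'].astype(int).min(-1)
print(c[266:278,298:302].mean(1).round(),c[266:278,328:332].mean(1).round());print(c[264:280,308:322].mean(1).round())
"
```

```text
[0.70929823 0.20527761 0.032     ] [0.71158646 0.20574701 0.035     ] 0.0023358829594944614 [1.54382110e-03 3.22454055e-04 5.55111512e-17]
[ 16.  19.  39.  84. 112.  87.  39.  12.  16.  28.  41.  37.] [ 24.  23.  41.  82. 111.  95.  48.  21.  24.  29.  41.  44.]
[103.  96.  55.  14.   5.  16.  22.  33.  75. 112.  89.  45.  66. 104.
 111. 109.]
```

>>> apply_moves --rows '[{"xyz": [-2,0,30],"turn": [0,0,0],"grip": 1},{"xyz": [-2,0,70],"turn": [0,0,0],"grip": 1},{"xyz": [-2,0,110],"turn": [0,0,0],"grip": 1},{"xyz": [-2,0,150],"turn": [0,0,0],"grip": 1},{"xyz": [-2,0,180],"turn": [0,0,0],"grip": 0.8},{"xyz": [-2,0,199],"turn": [0,0,0],"grip": 0.7},{"xyz": [-2,0,199],"turn": [0,0,0],"grip": 0.6},{"xyz": [-2,0,199],"turn": [0,0,0],"grip": 0.6},{"xyz": [-2,0,199],"turn": [0,0,0],"grip": 0.2},{"xyz": [-2,0,199],"turn": [0,0,0],"grip": 0.2},{"xyz": [-2,0,199],"turn": [0,0,0],"grip": 0.2},{"xyz": [-2,0,199],"turn": [0,0,0],"grip": 0.2}]'

```text
clock: 6.08
tcp_pos: [0.5764, 0.1783, 0.026]
orientation: [0.001, -0.102, 0.995, 0.001]
wrist_force: [-1.1, 5.5, 2.2]
finger_gap: 0.0338
grip_force: 39.4
```

>>> apply_moves --rows '[{"xyz": [0.7,0,0],"turn": [0,0,0],"grip": 0.2},{"xyz": [1.5,0,0],"turn": [0,0,0],"grip": 0.2},{"xyz": [2.3,0,0],"turn": [0,0,0],"grip": 0.2},{"xyz": [3.1,0,0],"turn": [0,0,0],"grip": 0.2},{"xyz": [3.9,0,0],"turn": [0,0,0],"grip": 0.2},{"xyz": [4.2,0,0],"turn": [0,0,0],"grip": 0.2},{"xyz": [4.2,0,0],"turn": [0,0,0],"grip": 0.2},{"xyz": [4.2,0,0],"turn": [0,0,0],"grip": 0.2}]'

```text
clock: 6.75
tcp_pos: [0.575, 0.178, 0.0261]
orientation: [0.004, -0.102, 0.995, 0.001]
wrist_force: [5.1, 7.3, -2.9]
finger_gap: 0.0336
grip_force: 41.7
```

>>> apply_moves --rows '[{"xyz": [0.5,0,0],"turn": [0,0,0],"grip": 0.2},{"xyz": [1,0,0],"turn": [0,0,0],"grip": 0.2},{"xyz": [1.5,0,0],"turn": [0,0,0],"grip": 0.2},{"xyz": [2,0,0],"turn": [0,0,0],"grip": 0.2},{"xyz": [2,0,0],"turn": [0,0,0],"grip": 0.2},{"xyz": [2,0,0],"turn": [0,0,0],"grip": 0.2}]'

```text
clock: 7.25
tcp_pos: [0.5731, 0.1776, 0.0261]
orientation: [0.004, -0.102, 0.995, 0.001]
wrist_force: [5.1, 7.9, -2.6]
finger_gap: 0.0336
grip_force: 41.8
```

>>> apply_moves --rows '[{"xyz": [0,0,0],"turn": [0,0,0],"grip": 0.7},{"xyz": [0,0,0],"turn": [0,0,0],"grip": 0.7},{"xyz": [0,0,0],"turn": [0,0,0],"grip": 0.7},{"xyz": [0,0,-20],"turn": [0,0,0],"grip": 0.7},{"xyz": [0,0,-60],"turn": [0,0,0],"grip": 0.8},{"xyz": [0,0,-100],"turn": [0,0,0],"grip": 1},{"xyz": [0,0,-140],"turn": [0,0,0],"grip": 1},{"xyz": [0,0,-180],"turn": [0,0,0],"grip": 1},{"xyz": [0,0,-200],"turn": [0,0,0],"grip": 1},{"xyz": [0,0,-200],"turn": [0,0,0],"grip": 1},{"xyz": [0,0,-200],"turn": [0,0,0],"grip": 1},{"xyz": [0,0,-200],"turn": [0,0,0],"grip": 1}]'

```text
clock: 8.25
tcp_pos: [0.5688, 0.1756, 0.2234]
orientation: [-0.001, -0.102, 0.995, -0.0]
wrist_force: [0.4, -0.2, -0.5]
finger_gap: 0.0852
grip_force: 0.0
```

```bash
cat >> h.py <<'E'
def mark():
    d=gauge('wrist');pc,pr=fit();K,V=d['camera_matrix'],d['view'];c=d['color'].astype(float).min(-1)
    u,v=pix(d,np.array([.709,.2054,.032])).round().astype(int)
    def cen(uo,w=6):
        s=c[v-w:v+w+1,u+uo[0]:u+uo[1]].mean(1);k=2+np.argmax(s[2:-2]);q=s[k-2:k+3]-s[k-2:k+3].min();return v-w+k-2+(q*np.arange(5)).sum()/q.sum(),s.round()
    l,sl=cen((-17,-13));r,_=cen((13,17));m,sm=cen((-6,7),3)
    print(u,v,"rows",l,r,m);print(sl,sm)
    i=ray(K,V,(u,(l+r)/2),.032);q=ray(K,V,(u,m),.035);print("rider-index mm",(np.array([.9796,.201])@(q-i)[:2]*1000).round(2))
    return d
E
python3 -c "
from h import *
d=mark();c=d['color'];cv2.imwrite('pics/w4.png',cv2.resize(c[200:310,270:360],None,fx=5,fy=5,interpolation=cv2.INTER_CUBIC));go([0.5,0,0.2],[0,1,0])"
```

```text
cap 843 mean [0.568  0.1747 0.1579] rect [566.2 174. ] [ 31.5 147. ] 11.4
rider 139 mean [0.6761 0.1926 0.0834] rect [637.9 182. ] [158.9 134.6] 10.8
cap 501 [0.5719 0.1767 0.0661] ((572.2772216796875, 176.4593505859375), (18.4376220703125, 33.13008499145508), 12.233524322509766)
red 108 [0.7057 0.2038 0.0307]
chan 608 [0.7219 0.2079] svd deg 11.42 ((681.5695190429688, 199.05120849609375), (238.28443908691406, 44.1317138671875), 11.884191513061523)
314 282 rows 281.2636248415716 281.3854166666667 282.36147266641876
[ 17.  17.  16.  33.  75. 109.  98.  48.  13.  15.  20.  36.  45.] [ 22.  30.  68. 108. 102.  51.  61.]
rider-index mm -0.33
t 8.3 tcp [0.5684 0.1755 0.2226] gap 0.0854 F [-0.1 -0.7 -0.3] j [ 0.16  0.36  0.09  1.3  -0.   -0.04]
1 xyz [ 102.5 -158.1   22.9] turn [-0.0006 -0.0029  0.2039]
-1 xyz [ 102.5 -158.1   22.9] turn [ 4.3000e-03 -8.0000e-04 -2.9377e+00]
```

View pics/w4.png

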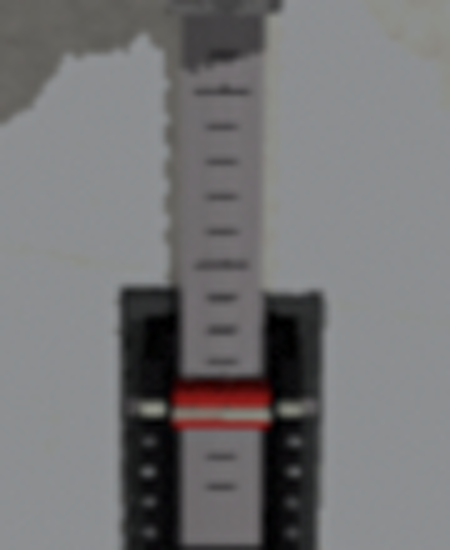

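The white line on the rider now lies between the index marks (crop rows 412 and 409, about 0.3 mm apart). Next is the board.

```bash
python3 -c "
from h import *
for f,r in (('a',(388,105,420,190)),('b',(412,212,462,248))):
    W=np.load(f+'.npz')['W'][r[1]:r[3],r[0]:r[2]].reshape(-1,3);p=W[W[:,2]>.1];print('bottle',np.median(p,0),p.min(0),p.max(0))
up=np.array([.061,-.538,.841]);n=np.array([-.096,.835,.542]);T=np.array([.6096,-.2058,.106])
go(T+.10*up+[0,0,.03],n,-up);go(T+.10*up,n,-up)
"
```

```text
bottle [ 0.51736239 -0.44492202  0.17021487] [ 0.4910058  -0.48394898  0.10013972] [ 0.55752739 -0.42751822  0.27439786]
bottle [ 0.5171597  -0.45316077  0.18835489] [ 0.49045069 -0.49542194  0.10046909] [ 0.55762588 -0.43172707  0.27684705]
t 8.3 tcp [0.5684 0.1755 0.2226] gap 0.0854 F [-0.1 -0.7 -0.3] j [ 0.16  0.36  0.09  1.3  -0.   -0.04]
1 xyz [  41.8 -435.7    2.7] turn [-0.572  -0.0292  0.0864]
-1 xyz [  41.8 -435.7    2.7] turn [ 0.0441 -0.8627 -2.9317]
t 8.3 tcp [0.5684 0.1755 0.2226] gap 0.0854 F [-0.1 -0.7 -0.3] j [ 0.16  0.36  0.09  1.3  -0.   -0.04]
1 xyz [  41.7 -435.7   32.7] turn [-0.572  -0.0292  0.0864]
-1 xyz [  41.7 -435.7   32.7] turn [ 0.0441 -0.8627 -2.9317]
```

>>> apply_moves --rows '[{"xyz": [42,-436,3],"turn": [-0.572,-0.029,0.086],"grip": 0.8},{"xyz": [42,-436,3],"turn": [-0.572,-0.029,0.086],"grip": 0.8},{"xyz": [42,-436,3],"turn": [-0.572,-0.029,0.086],"grip": 0.8},{"xyz": [42,-436,3],"turn": [-0.572,-0.029,0.086],"grip": 0.8},{"xyz": [42,-436,3],"turn": [-0.572,-0.029,0.086],"grip": 0.8},{"xyz": [42,-436,3],"turn": [-0.572,-0.029,0.086],"grip": 0.8},{"xyz": [42,-436,3],"turn": [-0.572,-0.029,0.086],"grip": 0.8},{"xyz": [42,-436,3],"turn": [-0.572,-0.029,0.086],"grip": 0.8},{"xyz": [42,-436,3],"turn": [-0.572,-0.029,0.086],"grip": 0.8},{"xyz": [42,-436,3],"turn": [-0.572,-0.029,0.086],"grip": 0.8},{"xyz": [42,-436,3],"turn": [-0.572,-0.029,0.086],"grip": 0.8},{"xyz": [42,-436,3],"turn": [-0.572,-0.029,0.086],"grip": 0.8}]'

```text
clock: 9.3
tcp_pos: [0.6154, -0.2649, 0.2158]
orientation: [-0.016, -0.052, 0.957, 0.283]
wrist_force: [1.2, -0.9, -1.2]
finger_gap: 0.0681
grip_force: 0.0
```

```bash
python3 -c "
from h import *
up=np.array([.061,-.538,.841]);n=np.array([-.096,.835,.542]);T=np.array([.6096,-.2058,.106])
d=cam('wrist');cv2.imwrite('pics/w5.png',d['color']);W=d['W'].reshape(-1,3)
k=(abs(W[:,0]-.61)<.08)&(abs(W[:,1]+.18)<.08)&(W[:,2]>.07)&(W[:,2]<.17);p=W[k]
q=p[abs((p-T)@n-.010)<.006];c0=q.mean(0);m=np.linalg.svd(q-c0)[2][2];m*=np.sign(m[2]);print(len(q),'n',m.round(3))
e=np.cross([0,0,1],m);e/=np.linalg.norm(e);u=np.cross(m,e)
A=(q-T)@np.c_[e,u,m];print('e,up ext rel T',np.percentile(A,[1,99],axis=0).round(4),'n mean',A[:,2].mean())
go(T,n,-up)"
```

```text
678 n [-0.101  0.825  0.557]
e,up ext rel T [[-0.0553 -0.019   0.0046]
 [ 0.0518  0.0377  0.0092]] n mean 0.006932608727593206
t 9.35 tcp [ 0.6158 -0.2624  0.2167] gap 0.0684 F [0.7 0.9 1.1] j [-0.7   0.9   0.87  1.98  0.39 -0.89]
1 xyz [ -0.2 -12.6 123.9] turn [ 0.0042  0.0006 -0.0036]
-1 xyz [ -0.2 -12.6 123.9] turn [ 9.000e-04 -6.600e-03  3.138e+00]
```

View pics/w5.png

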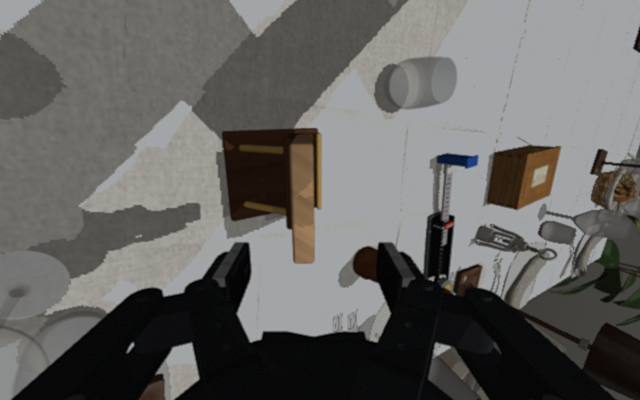

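The wrist image looks straight down on the board's top edge (u≈303, rows 137–262), with the fingers at u≈235 and 400. The board stands about 14 mm to −tool y.

>>> apply_moves --rows '[{"xyz": [0,-14.5,20],"turn": [0,0,0],"grip": 0.8},{"xyz": [0,-14.5,50],"turn": [0,0,0],"grip": 0.8},{"xyz": [0,-14.5,80],"turn": [0,0,0],"grip": 0.8},{"xyz": [0,-14.5,105],"turn": [0,0,0],"grip": 0.7},{"xyz": [0,-14.5,124],"turn": [0,0,0],"grip": 0.6},{"xyz": [0,-14.5,124],"turn": [0,0,0],"grip": 0.5},{"xyz": [0,-14.5,124],"turn": [0,0,0],"grip": 0.4},{"xyz": [0,-14.5,124],"turn": [0,0,0],"grip": 0.3},{"xyz": [0,-14.5,124],"turn": [0,0,0],"grip": 0.1},{"xyz": [0,-14.5,124],"turn": [0,0,0],"grip": 0.1},{"xyz": [0,-14.5,124],"turn": [0,0,0],"grip": 0.1},{"xyz": [0,-14.5,124],"turn": [0,0,0],"grip": 0.1}]' --force 40

```text
clock: 10.35
tcp_pos: [0.6114, -0.2059, 0.1101]
orientation: [-0.013, -0.055, 0.958, 0.281]
wrist_force: [1.4, -1.7, 3.4]
finger_gap: 0.0196
grip_force: 43.9
```

```bash
python3 -c "
from h import *
up=np.array([.061,-.538,.841]);n=np.array([-.096,.835,.542]);T=np.array([.6096,-.2058,.106])
go(T,n,-up)"
```

```text
t 10.35 tcp [ 0.6114 -0.2059  0.1101] gap 0.0196 F [ 1.4 -1.7  3.4] j [-0.64  0.82  0.44  1.61  0.41 -0.84]
1 xyz [ 1.8 -1.9  3.6] turn [-0.0011  0.004   0.0024]
-1 xyz [ 1.8 -1.9  3.6] turn [-6.3000e-03 -1.7000e-03 -3.1392e+00]
```

>>> apply_moves --rows '[{"xyz": [0,0,-5],"turn": [0,0,0],"grip": 0.1},{"xyz": [0,0,-15],"turn": [0,0,0],"grip": 0.1},{"xyz": [0,0,-30],"turn": [0,0,0],"grip": 0.1},{"xyz": [0,0,-50],"turn": [0,0,0],"grip": 0.1},{"xyz": [0,0,-75],"turn": [0,0,0],"grip": 0.1},{"xyz": [0,0,-95],"turn": [0,0,0],"grip": 0.1},{"xyz": [0,0,-100],"turn": [0,0,0],"grip": 0.1},{"xyz": [0,0,-100],"turn": [0,0,0],"grip": 0.1}]' --force 60

```text
clock: 11.02
tcp_pos: [0.6171, -0.2601, 0.194]
orientation: [-0.013, -0.055, 0.958, 0.281]
wrist_force: [0.5, 0.6, -2.8]
finger_gap: 0.0194
grip_force: 58.9
```

```bash
python3 -c "
from h import *
a=np.radians(11.6)
go([.53,.168,.24],[np.cos(a),np.sin(a),0])"
```

```text
t 11.02 tcp [ 0.6171 -0.2601  0.194 ] gap 0.0194 F [ 0.5  0.6 -2.8] j [-0.69  0.89  0.79  1.9   0.39 -0.89]
1 xyz [ 37.8 391.3 196.2] turn [ 0.4649 -0.4177  1.4397]
-1 xyz [ 37.8 391.3 196.2] turn [ 0.4275  0.4759 -1.6086]
```

>>> apply_moves --rows '[{"xyz": [38,391,196],"turn": [0.4275,0.476,-1.609],"grip": 0.1},{"xyz": [38,391,196],"turn": [0.4275,0.476,-1.609],"grip": 0.1},{"xyz": [38,391,196],"turn": [0.4275,0.476,-1.609],"grip": 0.1},{"xyz": [38,391,196],"turn": [0.4275,0.476,-1.609],"grip": 0.1},{"xyz": [38,391,196],"turn": [0.4275,0.476,-1.609],"grip": 0.1},{"xyz": [38,391,196],"turn": [0.4275,0.476,-1.609],"grip": 0.1},{"xyz": [38,391,196],"turn": [0.4275,0.476,-1.609],"grip": 0.1},{"xyz": [38,391,196],"turn": [0.4275,0.476,-1.609],"grip": 0.1},{"xyz": [38,391,196],"turn": [0.4275,0.476,-1.609],"grip": 0.1},{"xyz": [38,391,196],"turn": [0.4275,0.476,-1.609],"grip": 0.1},{"xyz": [38,391,196],"turn": [0.4275,0.476,-1.609],"grip": 0.1},{"xyz": [38,391,196],"turn": [0.4275,0.476,-1.609],"grip": 0.1}]'

```text
clock: 12.02
tcp_pos: [0.526, 0.1741, 0.2396]
orientation: [0.002, 0.707, -0.706, -0.044]
wrist_force: [-0.3, -0.6, -1.6]
finger_gap: 0.0193
grip_force: 59.4
```

```bash
python3 -c "
from h import *
a=np.radians(11.6)
go([.53,.168,.24],[np.cos(a),np.sin(a),0])"
```

```text
t 12.02 tcp [0.526  0.1741 0.2396] gap 0.0193 F [-0.3 -0.6 -1.6] j [ 0.14  0.31  0.06  1.38  0.07 -1.44]
1 xyz [ 6.1 -3.9 -1. ] turn [ 0.0971 -0.0873  2.9378]
-1 xyz [ 6.1 -3.9 -1. ] turn [ 0.0592  0.0658 -0.2009]
```

>>> apply_moves --rows '[{"xyz": [6,-4,0],"turn": [0.059,0.066,-0.201],"grip": 0.1},{"xyz": [6,-4,0],"turn": [0.059,0.066,-0.201],"grip": 0.1},{"xyz": [6,-4,0],"turn": [0.059,0.066,-0.201],"grip": 0.1},{"xyz": [6,-4,0],"turn": [0.059,0.066,-0.201],"grip": 0.1},{"xyz": [6,-4,0],"turn": [0.059,0.066,-0.201],"grip": 0.1}]'

```text
clock: 12.43
tcp_pos: [0.532, 0.163, 0.2387]
orientation: [0.001, 0.77, -0.638, -0.001]
wrist_force: [0.1, -1.2, -2.3]
finger_gap: 0.0195
grip_force: 59.3
```

```bash
cat >> h.py <<'E'
def board():
    "board in scene + top views near tcp"
    P,Q,s=cur(); a=np.radians(11.6);ax=np.array([np.cos(a),np.sin(a),0]);ay=np.array([-ax[1],ax[0],0])
    out={}
    for n in ("scene","wrist","top"):
        d=cam(n);W=d["W"];h=cv2.cvtColor(d["color"],cv2.COLOR_BGR2HSV);out[n]=d
        m=(h[...,0]>8)&(h[...,0]<28)&(h[...,1]>60)&(h[...,2]>40)&(np.linalg.norm(W[...,:2]-P[:2],axis=-1)<.11)&(W[...,2]>.004)
        L=(W[m]-P)@np.c_[ax,ay,[0,0,1]]
        if len(L)>10: print(n,len(L),"rel tcp ax,ay,z pct2/98",np.percentile(L,[2,50,98],axis=0).round(4).tolist())
    return out
E
python3 -c "
from h import *
a=np.radians(11.6)
go([.53,.168,.24],[np.cos(a),np.sin(a),0])
o=board();c=o['scene']['color'][150:330,140:380];cv2.imwrite('pics/s6.png',np.vstack([cv2.resize(c,(560,300)),cv2.resize(o['wrist']['color'],(560,300))]))"
```

```text
t 12.43 tcp [0.532  0.163  0.2387] gap 0.0195 F [ 0.1 -1.2 -2.3] j [ 0.15  0.28  0.01  1.31  0.   -1.61]
1 xyz [-5.3  1.1 -1.3] turn [ 2.0000e-04 -4.1000e-03  3.1272e+00]
-1 xyz [-5.3  1.1 -1.3] turn [ 0.0026  0.0001 -0.0144]
scene 1184 rel tcp ax,ay,z pct2/98 [[-0.011, -0.0444, -0.0892], [-0.007, 0.0498, -0.0019], [0.0092, 0.0568, 0.1958]]
wrist 8302 rel tcp ax,ay,z pct2/98 [[-0.0074, -0.0563, -0.0316], [0.0018, -0.0246, 0.0325], [0.0111, 0.0227, 0.0341]]
top 122 rel tcp ax,ay,z pct2/98 [[-0.0523, -0.056, 0.0272], [-0.0027, -0.0348, 0.0348], [0.0067, 0.0461, 0.4891]]
```

View pics/s6.png

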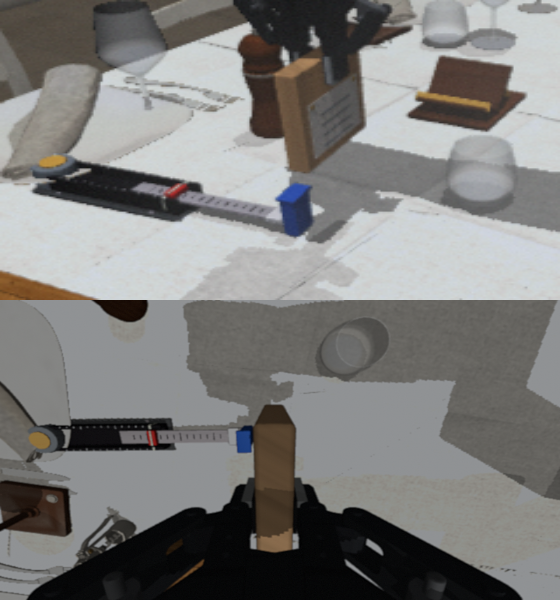

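The board hangs upright in the grip, square to the blade, clear of the tab (blue cap at (244,438) in the lower half of the picture). I'll go down beside the tab.

>>> apply_moves --rows '[{"xyz": [-5,-5,20],"turn": [0,0,-0.015],"grip": 0.1},{"xyz": [-5,-5,45],"turn": [0,0,-0.015],"grip": 0.1},{"xyz": [-5,-5,70],"turn": [0,0,-0.015],"grip": 0.1},{"xyz": [-5,-5,90],"turn": [0,0,-0.015],"grip": 0.1},{"xyz": [-5,-5,108],"turn": [0,0,-0.015],"grip": 0.1},{"xyz": [-5,-5,114],"turn": [0,0,-0.015],"grip": 0.1},{"xyz": [-5,-5,114],"turn": [0,0,-0.015],"grip": 0.1},{"xyz": [-5,-5,114],"turn": [0,0,-0.015],"grip": 0.1}]'

```text
clock: 13.25
tcp_pos: [0.5372, 0.1684, 0.1258]
orientation: [0.0, 0.775, -0.631, 0.0]
wrist_force: [-0.3, -0.1, -1.6]
finger_gap: 0.0193
grip_force: 59.3
```

```bash
python3 -c "
from h import *
a=np.radians(11.7)
go([.5458,.1711,.101],[np.cos(a),np.sin(a),0])
o=board()
ax=np.array([np.cos(a),np.sin(a),0]);ay=np.array([-ax[1],ax[0],0]);P=cur()[0]
for n in o:
    d=o[n];W=d['W'];h=cv2.cvtColor(d['color'],cv2.COLOR_BGR2HSV)
    b=(h[...,0]>105)&(h[...,0]<130)&(h[...,1]>150)&(abs(W[...,2]-.068)<.006)&(abs(W[...,0]-.57)<.05)&(abs(W[...,1]-.177)<.05)
    if b.sum()>5: L=(W[b]-P)@np.c_[ax,ay];print(n,'cap rel tcp',b.sum(),np.percentile(L,[2,50,98],axis=0).round(4).tolist())
    if n=='scene':
        # board face edges & lowest point
        t=(h[...,0]>8)&(h[...,0]<28)&(h[...,1]>60)&(np.linalg.norm(W[...,:2]-P[:2],axis=-1)<.1)&(W[...,2]>.004)&(W[...,2]<.12)
        L=(W[t]-P)@np.c_[ax,ay,[0,0,1]];print('board',np.percentile(L,[1,99],axis=0).round(4).tolist())
cv2.imwrite('pics/s7.png',np.vstack([cv2.resize(o['scene']['color'][180:300,180:360],(600,400),interpolation=cv2.INTER_CUBIC)]))
"
```

```text
t 13.25 tcp [0.5372 0.1684 0.1258] gap 0.0193 F [-0.3 -0.1 -1.6] j [ 0.16  0.34 -0.18  1.05 -0.   -1.61]
1 xyz [-0.9 -9.  24.8] turn [ 1.0000e-03  1.1000e-03 -3.1416e+00]
-1 xyz [-0.9 -9.  24.8] turn [ 0.0007 -0.0006  0.    ]
scene 976 rel tcp ax,ay,z pct2/98 [[-0.0156, -0.0445, -0.0887], [-0.0068, 0.0509, 0.0036], [0.0088, 0.0567, 0.4413]]
wrist 8256 rel tcp ax,ay,z pct2/98 [[-0.007, -0.056, -0.0318], [0.0022, -0.0245, 0.0332], [0.0112, 0.0231, 0.0346]]
top 95 rel tcp ax,ay,z pct2/98 [[-0.0127, -0.0554, 0.0246], [-0.0015, -0.038, 0.0354], [0.0085, 0.0449, 0.4946]]
scene cap rel tcp 9 [[0.0355, 0.011], [0.038, 0.0189], [0.0406, 0.0209]]
board [[-0.0114, -0.0471, -0.0921], [0.0077, 0.057, -0.0074]]
wrist cap rel tcp 1046 [[0.0258, -0.0167], [0.0348, -0.0013], [0.0439, 0.0161]]
top cap rel tcp 10 [[0.028, -0.017], [0.0315, -0.0137], [0.0374, -0.0108]]
```

View pics/s7.png

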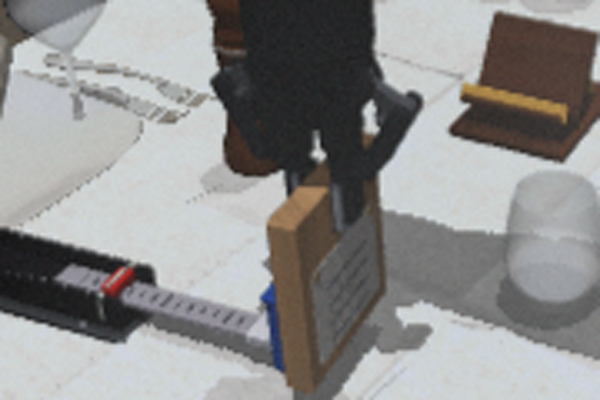

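The board is upright just in front of the tab. In the wrist view the gap to the cap is about 14 mm and it is centred within 1 mm. I'll advance 8 mm and lower.

>>> apply_moves --rows '[{"xyz": [0,-3,0],"turn": [0,0,0],"grip": 0.1},{"xyz": [0,-8,0],"turn": [0,0,0],"grip": 0.1},{"xyz": [0,-8,5],"turn": [0,0,0],"grip": 0.1},{"xyz": [0,-8,12],"turn": [0,0,0],"grip": 0.1},{"xyz": [0,-8,18],"turn": [0,0,0],"grip": 0.1},{"xyz": [0,-8,23],"turn": [0,0,0],"grip": 0.1},{"xyz": [0,-8,25],"turn": [0,0,0],"grip": 0.1},{"xyz": [0,-8,25],"turn": [0,0,0],"grip": 0.1},{"xyz": [0,-8,25],"turn": [0,0,0],"grip": 0.1}]'

```text
clock: 14.15
tcp_pos: [0.5444, 0.1702, 0.1003]
orientation: [0.001, 0.776, -0.631, -0.0]
wrist_force: [-0.2, 0.4, -1.3]
finger_gap: 0.0193
grip_force: 59.4
```

>>> apply_moves --rows '[{"xyz": [0,0,1],"turn": [0,0,0],"grip": 0.1},{"xyz": [0,0,2],"turn": [0,0,0],"grip": 0.1},{"xyz": [0,0,2],"turn": [0,0,0],"grip": 0.1}]'

```text
clock: 14.4
tcp_pos: [0.5447, 0.1703, 0.0986]
orientation: [0.0, 0.776, -0.631, 0.0]
wrist_force: [-0.0, -0.2, -1.7]
finger_gap: 0.0192
grip_force: 59.4
```

>>> apply_moves --rows '[{"xyz": [0,0,0.7],"turn": [0,0,0],"grip": 0.1},{"xyz": [0,0,1.4],"turn": [0,0,0],"grip": 0.1},{"xyz": [0,0,1.4],"turn": [0,0,0],"grip": 0.1}]'

```text
clock: 14.65
tcp_pos: [0.5446, 0.1703, 0.0971]
orientation: [0.0, 0.776, -0.631, 0.0]
wrist_force: [-0.3, -0.2, -1.4]
finger_gap: 0.0194
grip_force: 59.4
```

>>> apply_moves --rows '[{"xyz": [0,0,0.7],"turn": [0,0,0],"grip": 0.1},{"xyz": [0,0,1.4],"turn": [0,0,0],"grip": 0.1},{"xyz": [0,0,1.4],"turn": [0,0,0],"grip": 0.1}]'

```text
clock: 14.9
tcp_pos: [0.5448, 0.1703, 0.0959]
orientation: [0.0, 0.776, -0.631, 0.0]
wrist_force: [-0.2, -0.6, -0.9]
finger_gap: 0.0196
grip_force: 59.5
```

>>> apply_moves --rows '[{"xyz": [0,0,0.5],"turn": [0,0,0],"grip": 0.1},{"xyz": [0,0,1],"turn": [0,0,0],"grip": 0.1},{"xyz": [0,0,1],"turn": [0,0,0],"grip": 0.1}]'

```text
clock: 15.15
tcp_pos: [0.545, 0.1701, 0.0958]
orientation: [0.0, 0.776, -0.631, 0.001]
wrist_force: [-1.4, -1.6, 5.3]
finger_gap: 0.0193
grip_force: 60.5
```

```bash
python3 -c "
from h import *
P,Q,s=cur();print(P,np.round(s['wrist_force'],2))
o=board()
W=o['scene']['W'];h=cv2.cvtColor(o['scene']['color'],cv2.COLOR_BGR2HSV)
t=(h[...,0]>8)&(h[...,0]<28)&(h[...,1]>60)&(np.linalg.norm(W[...,:2]-P[:2],axis=-1)<.1)&(W[...,2]<.15)
print('z pct',np.percentile(W[t][:,2],[0,1,2,5,99]))"
```

```text
[0.54496233 0.17011339 0.09577418] [-1.45 -1.58  5.35]
scene 921 rel tcp ax,ay,z pct2/98 [[-0.0217, -0.0448, -0.0872], [-0.0066, 0.0508, 0.0055], [0.009, 0.0566, 0.4537]]
wrist 8271 rel tcp ax,ay,z pct2/98 [[-0.0076, -0.0559, -0.0333], [0.0016, -0.0247, 0.0324], [0.0107, 0.0229, 0.0337]]
top 91 rel tcp ax,ay,z pct2/98 [[-0.0111, -0.0555, 0.0175], [-0.0023, -0.0381, 0.0336], [0.0076, -0.0197, 0.0846]]
z pct [0.00306855 0.00630032 0.00765116 0.01070533 0.13236289]
```

>>> apply_moves --rows '[{"xyz": [0,0,-0.5],"turn": [0,0,0],"grip": 0.1},{"xyz": [0,0,-0.5],"turn": [0,0,0],"grip": 0.1},{"xyz": [0,0,-0.5],"turn": [0,0,0],"grip": 0.28},{"xyz": [0,0,-0.5],"turn": [0,0,0],"grip": 0.35},{"xyz": [0,0,-0.5],"turn": [0,0,0],"grip": 0.45},{"xyz": [0,0,-0.5],"turn": [0,0,0],"grip": 0.5},{"xyz": [0,0,-0.5],"turn": [0,0,0],"grip": 0.5}]' --force 20

```text
clock: 15.88
tcp_pos: [0.5446, 0.1703, 0.0951]
orientation: [0.001, 0.776, -0.631, 0.0]
wrist_force: [0.2, 0.4, 0.5]
finger_gap: 0.0428
grip_force: 0.0
```

>>> apply_moves --rows '[{"xyz": [0,0,-8],"turn": [0,0,0],"grip": 0.5},{"xyz": [0,0,-20],"turn": [0,0,0],"grip": 0.5},{"xyz": [0,0,-40],"turn": [0,0,0],"grip": 0.5},{"xyz": [0,0,-70],"turn": [0,0,0],"grip": 0.5},{"xyz": [0,0,-105],"turn": [0,0,0],"grip": 0.5},{"xyz": [0,0,-140],"turn": [0,0,0],"grip": 0.5},{"xyz": [0,0,-160],"turn": [0,0,0],"grip": 0.5},{"xyz": [0,0,-160],"turn": [0,0,0],"grip": 0.5},{"xyz": [0,0,-160],"turn": [0,0,0],"grip": 0.5}]'

```text
clock: 16.63
tcp_pos: [0.5456, 0.1706, 0.2573]
orientation: [-0.001, 0.776, -0.631, 0.001]
wrist_force: [-0.7, 0.2, -0.6]
finger_gap: 0.0428
grip_force: 0.0
```

```bash
python3 -c "
from h import *
a=np.radians(11.7);ax=np.array([np.cos(a),np.sin(a),0]);ay=np.array([-ax[1],ax[0],0]);P=np.array([.5722,.1765,0])
go([.5,0,.2],[0,1,0])
for n in ('scene','wrist'):
    d=cam(n);W=d['W'];c=d['color'];h=cv2.cvtColor(c,cv2.COLOR_BGR2HSV)
    if n=='wrist':wc=c
    else: sc=c
    near=np.linalg.norm(W[...,:2]-P[:2],axis=-1)<.12
    b=(h[...,0]>105)&(h[...,0]<130)&(h[...,1]>150)&(abs(W[...,2]-.068)<.006)&near
    t=(h[...,0]>8)&(h[...,0]<28)&(h[...,1]>60)&near&(abs(W[...,2]-.13)<.006)
    r=((h[...,0]<6)|(h[...,0]>174))&(h[...,1]>150)&(W[...,2]>.025)&(W[...,2]<.045)&(abs(W[...,0]-.7)<.05)
    for k,m in (('cap',b),('board top',t),('rider',r)):
        if m.sum()>5:
            q=W[m];L=(q-P)@np.c_[ax,ay];z=cv2.minAreaRect((L*1000).astype(np.float32));print(n,k,m.sum(),np.percentile(L,[2,50,98],axis=0).round(4).tolist(),'rect',np.round(z[0],1),np.round(z[1],1),round(z[2],1),'z',q[:,2].mean().round(4))
cv2.imwrite('pics/f8.png',np.vstack([cv2.resize(sc[180:290,120:320],(544,300),interpolation=cv2.INTER_CUBIC),cv2.resize(wc,(480,300))[:, :].copy() if 0 else cv2.resize(wc,(544,300))]))"
```

```text
t 16.63 tcp [0.5456 0.1706 0.2573] gap 0.0428 F [-0.7  0.2 -0.6] j [ 0.16  0.3   0.09  1.36 -0.   -1.61]
1 xyz [157.7  79.6  57.2] turn [-0.0033  0.0023  1.7759]
-1 xyz [157.7  79.6  57.2] turn [-0.0022 -0.0031 -1.3656]
scene board top 349 [[-0.0384, -0.0463], [-0.0309, 0.0105], [-0.0197, 0.054]] rect [-28.8   2.7] [107.2  21.3] 89.2 z 0.1302
scene rider 22 [[0.1308, -0.0075], [0.134, 0.0059], [0.137, 0.0151]] rect [133.7   3.6] [23.2  5.7] 85.2 z 0.034
wrist cap 419 [[-0.0091, -0.0171], [-0.0002, -0.0016], [0.0089, 0.016]] rect [ 0.  -0.5] [33.8 18.3] 89.5 z 0.066
wrist board top 1991 [[-0.0353, -0.0554], [-0.0262, -0.0067], [-0.0171, 0.0483]] rect [-25.9  -3. ] [ 19.  108.4] 0.4 z 0.1279
wrist rider 123 [[0.1335, -0.0132], [0.1361, -0.001], [0.1449, 0.0116]] rect [138.9 -92.3] [208.6  12. ] 89.7 z 0.0319
```

View pics/f8.png

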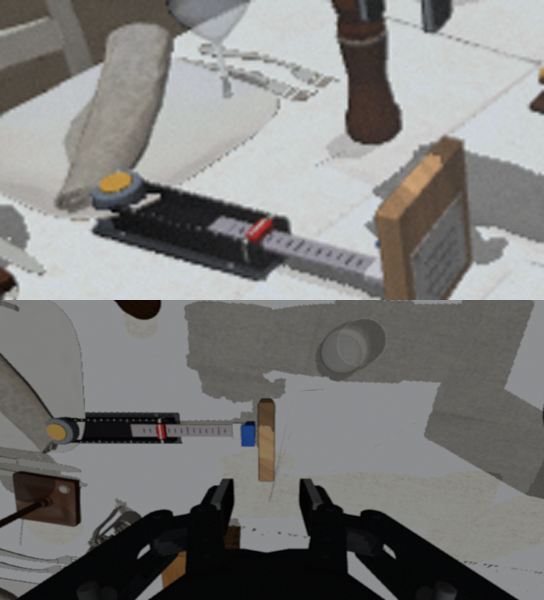

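The board stands upright and square about 6 mm from the cap (board top edge at u≈267, cap at (248,434)). The cap has not moved, and the rider is still on the index marks. The robot is clear.

```bash
python3 -c "
from workcell import ticket
print(ticket.hand_in())"
```

```text
the job is handed in; nothing more can be done
None
```

The job is handed in after about 17 s on the robot's clock: the rider measured about 0.3 mm off the index line, and the board stands upright and square about 6 mm from the tab, centred to within about 3 mm; the gripper has let go of both and the other things were left alone.

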